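Refit the soap dish on its rail

ROBOT

A 6-joint arm with a two-finger parallel gripper is mounted at the origin on the work surface. World frame = base frame: x ahead of the robot, y to its left, z up, the work surface at z = 0. Lengths are in m, angles in rad, forces in N, time in s.
With the tool pointing down it reaches from about 0.3 to 0.875 m from the base axis. Payload 6.4 kg.
Tool frame: the origin (TCP) lies midway between the tips of the shut fingers; the grasp point (between the pads) lies 19 mm behind it; z points along the fingers, y is the line along which they close (so a half turn about z gives the same grasp; the last joint's range is limited). The gripper opens to 85 mm and grips with 20 to 120 N. Pads are 22 mm wide; open, the fingers measure 114 mm over their backs; the gripper's body (76 mm by 85 mm) begins 54 mm behind the grasp point. The pads swing forward as they close: fully open they stand 13 mm farther back than shut.
Start: joints at [-1.32, 0.181, 1.607, -0, 1.354, -0.206], TCP at [0.254, -0.516, 0.231] pointing down, gripper open.
Joint ranges: [-2.99, 2.99], [-0.89, 2.07], [0.3, 2.58], [-1.14, 4.28], [0, 2.63], [-3.12, 3.12]. Speed limits (rad/s): [2.57, 2.57, 3.01, 3.14, 3.14, 3.14].

INTERFACE

Orientations are given as a unit quaternion [w, x, y, z].
In Python, from bench import * gives the robot as it stands.
- The arm moves only by the tool play_rows, never from a script. Its argument "plan" is a list of rows, each a list of 3 entries, a list of its own where there are three numbers: the finger opening in mm, from 0 to 85.4, then the shift along the tool's x, y, z normalised to -1 to 1, where 1 is 40 cm, then the turn about the tool's z normalised to -1 to 1, where 1 is pi rad. A call has 1 to 10 rows; each row is the pose to reach, as a shift and turn from the pose commanded when the call began, along the tool's axes at that moment, turning the shorter way round; what a row does not reach only later rows make up. A row lasts 1/10 s, in which the tool goes at most 50 mm and 8.59 degrees, less where a joint would pass 70% of its speed; a pose out of reach is approached as far as the arm can. A call with a number of a shift or a turn outside -1 to 1 is refused whole. A call with a gripper value outside its range is refused whole. The fingers move at their own pace and stop on an object; the grip force is fixed at half the most. Time passes only in rows, so rows that repeat a pose let the fingers close. It gives the time, the measured TCP pose, the force, the opening and the grip force at its end, in the units of the state.
- get_obs(): the state, without advancing time (a new reading comes with each control period).
- camera(name): name is "scene" or "top" or "wrist"; returns a dict with "image" (420x560x3 uint8, red, green, blue), "range_z" (420x560 float32, m along the optical axis (not along the pixel's ray), 0 where there is no reading), "intrinsics" (3x3 intrinsics, pixels), "k1" (the pictures are not rectified: a ray, as slopes to the right and down, at radius r is drawn at 1 + k1 r^2 times it, then the intrinsics apply), "rvec" (rotation vector, rad) and "tvec" (3), from world to camera coordinates, as OpenCV has them; the wrist camera has in their place "T_tool_cam" (4x4, takes a point from camera to tool coordinates, whose origin is the TCP and whose axes are the flange's). Camera axes: x right, y down, z forward; pixel columns grow to the right and rows downward; lengths in m; the calibration is good to about 2 mm. A picture is of the moment at which its call begins: read the wrist's pose just before it.
- hand_in(): hands the job in; it is judged then, once.
Trained networks look in a picture, given as the dict that the camera call returned (one of the last four; its "shot" number tells which), for a name from the list of things; names that differ only in an ending like _2 or _b are one class to them, and where a whole thing is asked for, a point or a joint stands for the part that bears it (a point fixed in the world has none). Each returns a list of dicts, best first, with "conf" (0 to 1); they miss things now and then, are a little off and sometimes report something else, mostly with a low value. They report only what shows in the picture. A call takes as long as a camera call. They do not tell look-alikes from the thing itself.
- search_frame(picture, label): "rect" ([centre column, centre row, width, height] in pixels, round what is visible of it).
- masks_of(picture, label): "mask" (420x560 bool, what is visible of it) and "rect" ([centre column, centre row, width, height] in pixels, round what is visible of it).
The state is a dict: "time_s": time; "q": joint angles; "dq": joint speeds; "joint_efforts": joint torques, N m; "eef_pos": TCP position; "eef_rot": TCP orientation; "wrist_force": force on the tool from outside, world axes, zero at the start; "torque": the same for the moment, N m; "opening": opening from 0.0 (shut) to 1.0 (fully open); "grasp_force": force on a finger pad.
Only numpy, scipy, OpenCV 4.12 (cv2) and the standard library are available. Lean on these libraries where they do the work, as an engineer would, in place of code of your own. Each camera call takes 0.05 s, during which the arm holds its last target. There are 200 camera calls.

TASK

Put the washed soap stand back together: lower the blue spacer sleeve over the short chrome rail until it stands fully home on the slate-grey foot, then hang the mint soap dish by its steel eye on the same rail so that it sits fully down on the sleeve with its pan out over the slate-grey drip tray. Lower both parts onto the rail rather than dropping them, and leave the jar, the shampoo bottle, the tumbler and the soap where they are.

Things in the scene. Friction and masses are not known exactly. Their poses are not given: they have to be found in the camera images.
- stand: Slate-grey soap stand fixed to the marble counter: a round foot, 90 mm across and 12 mm thick, carrying an upright chrome rail, joined to a drip tray 130 x 110 x 20 mm with 6 mm walls. Origin: on the counter under the rail's axis. x points from the rail to the tray (tray spans x = 43 to 173 mm, y = -55 to 55 mm), z up. Its place and yaw vary.
- rail_foot (a point): Where the chrome rail's axis meets the top of the slate-grey foot, 12 mm above the counter. Axes as the stand's. The sleeve, when home, rests here.
- rail_tip (a point): Top of the rail, 100 mm above rail_foot (112 mm above the counter). The rail is a round bar 18 mm in diameter for 90 mm, the last 10 mm a cone that narrows to 8 mm.
- tray_middle (a point): Middle of the drip tray's inner floor, 108 mm from the rail axis, 6 mm above the counter.
- sleeve: Blue plastic spacer sleeve: a plain tube 60 mm tall, 42 mm outside, bore 21 mm right through, either end up; stands upright, loose. Origin: centre of its lower end, z along the tube. About 70 g. It starts near the middle of the counter, in one of two places shared with the jar.
- dish: Mint soap dish with steel eye, 170 mm long, loose, lying flat, about 200 g, weight near the eye. Origin: centre of the eye's underside; x from eye along neck to pan, z up along the bore. Eye: ring 44 mm outside, bore 21 mm right through, 30 mm tall. Neck: bar 16 mm wide, 30 mm tall, bare from x = 22 to 64 mm. Pan: round, 84 mm across, 18 mm tall, underside level with the eye's.
- dish_neck (a point): Middle of the dish's neck, 44 mm from the eye's axis, 15 mm above the dish's underside: where to pinch it, fingers closing across (along the dish's y).
- dish_pan (a point): Middle of the pan's inner floor, 106 mm from the eye's axis, 5 mm above the dish's underside.
- jar: Bystander: low amber jar with a white lid, 60 mm across, 55 mm tall, standing. Origin: centre of its underside.
- shampoo: Bystander: white shampoo bottle, green label, lilac cap, 64 mm across, 180 mm tall, standing. Origin: centre of its underside.
- tumbler: Bystander: blue ceramic tumbler, 74 mm across, 95 mm tall, standing. Origin: centre of its underside.
- soap: Bystander: lilac soap bar 85 x 55 x 28 mm lying flat. Origin: centre of its underside.
There are look-alikes about, which are no part of the job. Of the things like the dish, leave any that is black or brown; of the rest the smaller one is meant.

How it is judged:
By the outcome, as a careful person would: the job done as asked, in the order asked, and still so for the second after the job is handed in, with the robot touching nothing.
It also fails if it takes over 64 s, if anything falls off the work surface, if the arm or the gripper's body presses on something with over 40 N, if the wrist force passes 120 N, or if a joint passes its speed limit or range.

## Working session

There is one attempt and no reset: what is moved stays moved. The work goes in short steps, Python scripts to look and compute and a tool call to move; the robot and the scene stay as the last step left them, time stands still between calls to the robot, and variables do not carry over. Pictures are saved under pics/ and viewed, at most 10 in all, crops included, and the job is handed in when it is done.

Besides the shell and the picture viewer there is one more tool, called after "Emit:" by a JSON object that holds its "api" and its "payload". play_rows: Moves the arm, as the interface text tells. Its arguments: {"type":"object","properties":{"plan":{"type":"array","items":{"type":"array"}}},"required":["plan"]}

```bash
mkdir -p pics; ls; cat > h.py <<'E'
from bench import *
import numpy as np, cv2
from scipy.spatial.transform import Rotation as R
def world(p, uv, z=None):
    """pixels Nx2 -> world points using depth map"""
def pose(p, obs=None):
    if 'rvec' in p:
        Rm=cv2.Rodrigues(np.array(p['rvec'],float))[0]; t=np.array(p['tvec'],float)
        return Rm.T, -Rm.T@t
    T=np.array(p['T_tool_cam']); w=np.array(obs['eef_rot'],float)
    Rt=R.from_quat(w[[1,2,3,0]]).as_matrix()
    return Rt@T[:3,:3], Rt@T[:3,3]+np.array(obs['eef_pos'])
def slopes(p, uv):
    K=np.array(p['intrinsics'],float)
    d=np.array([p['k1'],0,0,0],float)
    return cv2.undistortPoints(np.array(uv,float).reshape(-1,1,2),K,d).reshape(-1,2)
def cloud(p, mask, obs=None):
    v,u=np.nonzero(mask&(p['range_z']>0)); 
    s=slopes(p,np.c_[u,v]); z=p['range_z'][v,u]
    Rm,c=pose(p,obs)
    return (np.c_[s*z[:,None],z])@Rm.T+c
def onplane(p, uv, z, obs=None):
    s=slopes(p,uv); Rm,c=pose(p,obs); d=np.c_[s,np.ones(len(s))]@Rm.T
    return c+d*((z-c[2])/d[:,2])[:,None]
def save(p,n): cv2.imwrite('pics/'+n,p['image'][:,:,::-1])
E
cat > a.py <<'E'
from h import *
o=get_obs(); print(o)
for n in ['top','scene']:
    p=camera(n); save(p,n+'1.png')
    for l in ['stand','sleeve','dish','jar','shampoo','tumbler','soap']:
        for m in masks_of(p,l):
            if m['conf']<.3: continue
            c=cloud(p,m['mask']); 
            if len(c)==0: print(n,l,'nodepth');continue
            t=c[c[:,2]>np.percentile(c[:,2],90)-.006]
            print(n,l,round(m['conf'],2),np.round(m['rect']),'med',np.round(np.median(c,0),3),'ztop',np.round(np.percentile(c[:,2],[5,95]),3),'topc',np.round((t.min(0)+t.max(0))/2,3))
E
python3 a.py
```

```text
pics
{'time_s': 0.0, 'q': array([-1.32030897e+00,  1.81571417e-01,  1.60799221e+00, -2.03290896e-05,
        1.35382110e+00, -2.06288780e-01]), 'dq': array([ 0.00040726,  0.00031061,  0.0017719 , -0.00060187, -0.00071451,
       -0.00168817]), 'joint_efforts': array([-8.50841916e-04, -4.44869006e+01, -3.51337552e+01, -3.89834213e-04,
        9.13171767e-03,  2.68757091e-06]), 'eef_pos': array([ 0.25348295, -0.51549342,  0.23037472]), 'eef_rot': array([-8.95597800e-04,  9.74031725e-01,  2.26409794e-01, -2.97219743e-05]), 'wrist_force': array([ 0.05298603, -0.03967336, -0.15107467]), 'torque': array([-0.03389334,  0.03805924, -0.01318236]), 'grasp_force': 0.0, 'opening': 1.0026248904763608}
top stand 0.89 [181. 205.  69.  40.] med [0.52  0.289 0.01 ] ztop [0.002 0.023] topc [0.513 0.276 0.066]
top sleeve 0.73 [255. 158.  14.  16.] med [0.655 0.033 0.058] ztop [0.004 0.065] topc [0.656 0.032 0.063]
top dish 0.97 [413. 233.  33.  48.] med [ 0.428 -0.461  0.012] ztop [0.001 0.033] topc [ 0.366 -0.44   0.033]
top dish 0.92 [206. 273.  70.  40.] med [0.29  0.233 0.012] ztop [0.002 0.042] to
[... 1177 characters left out ...]
op [0.001 0.032] topc [ 0.369 -0.439  0.03 ]
scene dish 0.7 [380. 198.  71.  28.] med [0.302 0.213 0.017] ztop [0.003 0.04 ] topc [0.316 0.148 0.039]
scene dish 0.6 [221. 220.  31.  45.] med [ 0.523 -0.238  0.013] ztop [0.003 0.032] topc [ 0.601 -0.216  0.103]
scene jar 0.6 [318. 218.  22.  34.] med [0.471 0.043 0.037] ztop [0.003 0.057] topc [0.456 0.042 0.055]
scene shampoo 0.59 [216. 271.  29.  70.] med [ 0.792 -0.144  0.096] ztop [0.014 0.179] topc [ 0.772 -0.151  0.171]
scene tumbler 0.78 [371. 307.  32.  49.] med [0.794 0.217 0.065] ztop [0.01  0.096] topc [0.776 0.217 0.094]
scene soap 0.97 [129. 226.  29.  26.] med [ 0.615 -0.47   0.026] ztop [0.008 0.031] topc [ 0.605 -0.478  0.029]
```

```bash
python3 -c "
import cv2
a=cv2.imread('pics/top1.png')[90:310,120:450]; cv2.imwrite('pics/topc.png',cv2.resize(a,None,fx=2.4,fy=2.4,interpolation=2))"
```

```text
(no output)
```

View pics/topc.png

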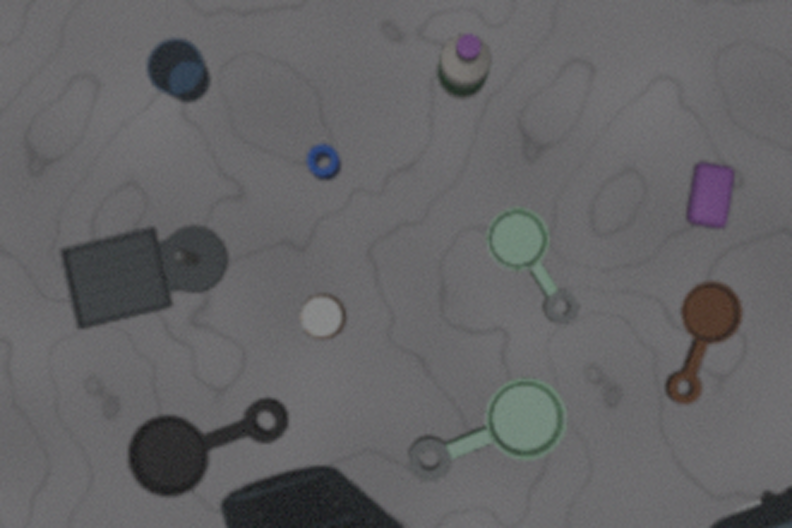

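Four dish-like things are in view: black at (206,273), brown at (413,233), large mint at (323,268) and small mint at (344,200). The small mint fits, being neither black nor brown and the smaller of the two left. The sleeve is at (255,158) and the stand at (181,205), with its rail near (197,197).

```bash
cat >> h.py <<'E'
def go(x,y,z,yaw=None):
    """needed shift (units of 0.4 m) in the tool frame, turn/pi; yaw = world angle of tool y axis mod pi"""
    o=get_obs(); w=np.array(o['eef_rot']); Rt=R.from_quat(w[[1,2,3,0]]).as_matrix()
    d=Rt.T@(np.array([x,y,z])-o['eef_pos'])/.4
    cur=np.arctan2(Rt[1,1],Rt[0,1]); t=0
    if yaw is not None:
        t=-((yaw-cur+np.pi/2)%np.pi-np.pi/2)/np.pi
    print('shift',np.round(d,4),'turn',round(t,4),'tool y yaw',round(np.degrees(cur),2),'q6',round(o['q'][5],3),'t',round(o['time_s'],2))
E
python3 - <<'E'
from h import *
p=camera('wrist'); print(np.round(p['T_tool_cam'],3),p['intrinsics'],p['k1'])
go(.56,-.236,.3); go(.6,.033,.3,np.pi/2); go(.655,.033,.3,np.pi/2)
E
```

```text
[[-0.    -0.959 -0.284  0.072]
 [ 1.    -0.001  0.001 -0.   ]
 [-0.001 -0.284  0.959 -0.143]
 [ 0.     0.     0.     1.   ]] [[309.68196143   0.         274.8697432 ]
 [  0.         309.68196143 208.72950608]
 [  0.           0.           1.        ]] 0.01846915952683484
shift [ 0.9962 -0.2906 -0.1717] turn 0 tool y yaw -63.83 q6 -0.206 t 0.85
shift [ 1.3826 -0.85   -0.1718] turn 0.1454 tool y yaw -63.83 q6 -0.206 t 0.85
shift [ 1.506  -0.7894 -0.1718] turn 0.1454 tool y yaw -63.83 q6 -0.206 t 0.85
```

Emit:
{"api": "play_rows", "payload": {"plan": [[85,[0.3,-0.09,-0.17],0],[85,[0.6,-0.18,-0.17],0],[85,[0.88,-0.29,-0.17],0],[85,[0.88,-0.29,-0.17],0],[85,[0.88,-0.29,-0.17],0],[85,[0.88,-0.29,-0.17],0],[85,[0.88,-0.29,-0.17],0],[85,[0.88,-0.29,-0.17],0],[85,[0.88,-0.29,-0.17],0],[85,[0.88,-0.29,-0.17],0]]}}

```text
time_s: 1.85
eef_pos: [0.5185, -0.2563, 0.2992]
eef_rot: [0.0, 0.974, 0.227, -0.0]
wrist_force: [-0.2, 0.5, 0.3]
opening: 0.995
grasp_force: 0.0
```

```bash
cat > b.py <<'E'
from h import *
import sys
o=get_obs(); p=camera('wrist'); save(p,sys.argv[1]); print(np.round(o['eef_pos'],3),o['time_s'])
np.savez('/tmp/'+sys.argv[1]+'.npz',eef_pos=o['eef_pos'],eef_rot=o['eef_rot'],**{k:p[k] for k in ['image','range_z','intrinsics','k1','T_tool_cam']})
for l in sys.argv[2:]:
    for i,m in enumerate(masks_of(p,l)):
        if m['conf']<.3: continue
        c=cloud(p,m['mask'],o); np.save(f'/tmp/{sys.argv[1]}_{l}{i}.npy',m['mask'])
        print(l,i,round(m['conf'],2),np.round(m['rect']),'med',np.round(np.median(c,0),4),'z',np.round(np.percentile(c[:,2],[5,50,95]),4))
E
python3 b.py w1.png dish sleeve; python3 - <<'E'
from h import *
go(.58,.15,.3,np.pi/2)
E
```

```text
[ 0.519 -0.256  0.299] 1.85
dish 0 0.86 [360. 294.  99.  83.] med [ 0.3892 -0.4466  0.0186] z [0.0046 0.0186 0.0313]
dish 1 0.77 [261. 170.  61. 127.] med [ 0.536 -0.231  0.008] z [0.004  0.008  0.0306]
dish 2 0.65 [156. 285. 153.  65.] med [ 0.289  -0.2044  0.016 ] z [0.0054 0.016  0.0394]
sleeve 0 0.53 [260. 169.  63. 126.] med [ 0.5358 -0.2319  0.0075] z [0.0036 0.0075 0.0306]
shift [ 0.5883 -0.8467 -0.0026] turn 0.1449 tool y yaw -63.92 q6 0.449 t 2.0
```

View pics/w1.png

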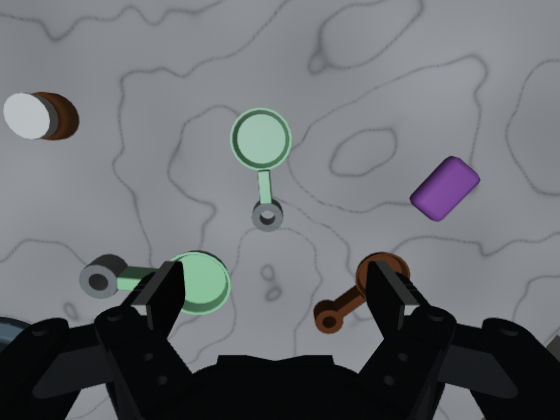

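The wrist view shows the small mint dish with its eye at (267,214) and pan at (261,139). Its pan is about 61 px wide, against about 74 px for the large mint dish at (155,280). Brown is at (360,290). The small mint is the target. Next I look at the sleeve and stand.

Emit:
{"api": "play_rows", "payload": {"plan": [[85,[0.1,-0.1,0],0.04],[85,[0.2,-0.2,0],0.08],[85,[0.3,-0.35,0],0.12],[85,[0.4,-0.5,0],0.145],[85,[0.52,-0.84,0],0.145],[85,[0.52,-0.84,0],0.145],[85,[0.52,-0.84,0],0.145],[85,[0.52,-0.84,0],0.145],[85,[0.52,-0.84,0],0.145],[85,[0.52,-0.84,0],0.145]]}}

```text
time_s: 3.0
eef_pos: [0.5567, 0.1365, 0.2992]
eef_rot: [0.0, 1.0, 0.001, -0.0]
wrist_force: [-0.8, 0.6, 0.1]
opening: 0.993
grasp_force: 0.0
```

```bash
python3 b.py w2.png stand sleeve jar
```

```text
[0.557 0.137 0.299] 3.0
stand 0 0.67 [171. 200. 165.  91.] med [0.5241 0.2899 0.0109] z [0.005  0.0109 0.021 ]
jar 0 0.64 [344. 244.  48.  48.] med [0.4615 0.0435 0.0546] z [0.0122 0.0546 0.0563]
jar 1 0.33 [173. 202. 168.  91.] med [0.5241 0.2897 0.0109] z [0.0048 0.0109 0.021 ]
```

View pics/w2.png

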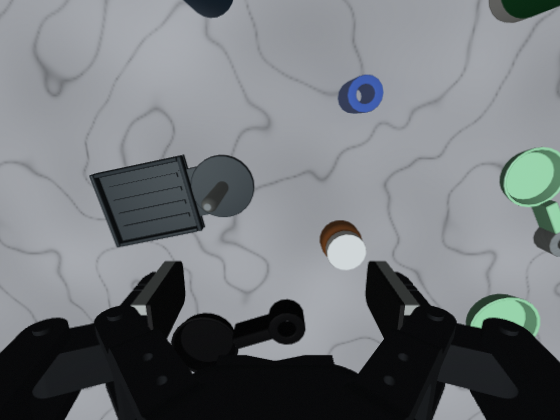

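The stand's tray is at (148,200), foot at (222,185) and rail tip near (207,206). The sleeve's top ring is at (366,92). I'll fit each numerically.

```bash
cat > c.py <<'E'
from h import *
def fitc(P):
    A=np.c_[2*P,np.ones(len(P))]; s=np.linalg.lstsq(A,(P**2).sum(1),rcond=None)[0]; return s[:2],np.sqrt(s[2]+s[:2]@s[:2])
def load(n):
    d=dict(np.load(f'/tmp/{n}.npz')); return d,d
def allc(p):
    v,u=np.mgrid[:420,:560]; C=np.full((420,560,3),np.nan); k=p['range_z']>0
    C[k]=cloud(p,np.ones((420,560),bool),p); return C
def circ(C,m):
    """min enclosing circle of mask's largest component, xy mm"""
    n,l,s,_=cv2.connectedComponentsWithStats(m.astype(np.uint8)); l=l==1+np.argmax(s[1:,4])
    P=C[l]; c,r=cv2.minEnclosingCircle((P[:,:2]*1000).astype(np.float32)); return np.round(c,1),round(r,1),np.median(P[:,2]),len(P)
if __name__=='__main__':
    p,_=load('w2.png'); C=allc(p); z=C[...,2]; im=p['image'].astype(int)
    blue=(im[...,2]-im[...,0]>50)
    blue[:50]=0
    print('sleeve top',circ(C,blue&(z>.052)&(z<.07)))
    m=np.load('/tmp/w2.png_stand0.npy'); v,u=np.mgrid[:420,:560]
    tipm=(u>195)&(u<235)&(v>175)&(v<220)&(z>.03)
    print('rail z max',np.nanpercentile(z[tipm],[50,95,99]))
    T=C[tipm]; 
    for a in (.03,.05,.07,.09,.1,.108): 
        s=T[(T[:,2]>a)&(T[:,2]<a+.015)]; 
        if len(s): print(a,np.round(s.mean(0),4),len(s))
    # foot circle edge: points z~.012 far from tray
    f=m&(abs(z-.011)<.005)&(u>208)
    P=C[f][:,:2]; print('foot z',np.median(z[f]))
    edge=(cv2.morphologyEx((m&(z>.006)).astype(np.uint8),cv2.MORPH_CLOSE,np.ones((5,5))))
    cs,_=cv2.findContours(edge,cv2.RETR_EXTERNAL,cv2.CHAIN_APPROX_NONE); cs=max(cs,key=len)[:,0]
    E=cs[(cs[:,0]>215)]; Q=onplane(p,E,.012,p)[:,:2]; print('foot',fitc(Q))
    E=cs[cs[:,0]<185]; Q=onplane(p,E,.02,p)[:,:2]
    r=cv2.minAreaRect((onplane(p,cs[cs[:,0]<200],.02,p)[:,:2]*1000).astype(np.float32)); print('tray',r)
E
python3 c.py
```

```text
sleeve top (array([654.2,  32.5]), 20.6, np.float64(0.06033457507087109), 783)
rail z max [0.09583146 0.11215621 0.11303911]
0.03 [0.5385 0.2072 0.0381] 42
0.05 [0.5391 0.2079 0.0575] 45
0.07 [0.5388 0.2073 0.0784] 52
0.09 [0.5373 0.2093 0.1002] 103
0.1 [0.5349 0.2106 0.1075] 194
0.108 [0.5339 0.2113 0.1109] 88
foot z 0.01199777365371879
foot (array([0.53421629, 0.21199798]), np.float64(0.04413183894118254))
tray ((513.7867431640625, 305.9269714355469), (109.45318603515625, 151.64059448242188), 12.05540657043457)
```

Emit:
{"api": "play_rows", "payload": {"plan": [[85,[0.12,0.13,0.1],0],[85,[0.244,0.26,0.2],0],[85,[0.244,0.26,0.3],0],[85,[0.244,0.26,0.4],0],[85,[0.244,0.26,0.4],0],[85,[0.244,0.26,0.4],0],[85,[0.244,0.26,0.4],0]]}}

```text
time_s: 3.9
eef_pos: [0.6546, 0.0315, 0.1396]
eef_rot: [-0.0, 1.0, -0.0, -0.0]
wrist_force: [-0.6, 0.5, 0.1]
opening: 0.995
grasp_force: 0.0
```

```bash
python3 b.py w3.png sleeve; python3 - <<'E'
from c import *
p,_=load('w3.png'); C=allc(p); z=C[...,2]; im=p['image'].astype(int)
blue=(im[...,2]-im[...,0]>50)
print(circ(C,blue&(z>.052)&(z<.07)))
go(.6542,.0325,.034)
E
```

```text
[0.655 0.032 0.14 ] 3.9
sleeve 0 0.91 [273. 207.  54.  63.] med [0.6563 0.033  0.0593] z [0.0077 0.0593 0.0609]
(array([654.7,  32.9]), 20.7, np.float64(0.06002178324602059), 1633)
shift [-0.0052 -0.0003  0.27  ] turn 0 tool y yaw -89.95 q6 1.439 t 4.0
```

Emit:
{"api": "play_rows", "payload": {"plan": [[85,[0,0,0.1],0],[85,[0,0,0.2],0],[85,[0,0,0.264],0],[85,[0,0,0.264],0],[30,[0,0,0.264],0],[30,[0,0,0.264],0],[30,[0,0,0.264],0],[30,[0,0,0.264],0],[30,[0,0,0.264],0],[30,[0,0,0.264],0]]}}

```text
time_s: 5.0
eef_pos: [0.6569, 0.0326, 0.0369]
eef_rot: [0.0, 1.0, 0.001, 0.003]
wrist_force: [-0.2, 0.6, 7.1]
opening: 0.466
grasp_force: 61.1
```

```bash
python3 - <<'E'
from h import *
for i in range(4):
    o=get_obs(); print(np.round(o['eef_pos'],4),np.round(o['opening']*85.4,1),o['grasp_force'],o['wrist_force'])
E
```

```text
[0.6569 0.0326 0.0369] 39.8 61.12036909908056 [-0.1729134   0.55026977  7.12770015]
[0.6569 0.0326 0.0369] 39.8 61.12036909908056 [-0.1729134   0.55026977  7.12770015]
[0.6569 0.0326 0.0369] 39.8 61.12036909908056 [-0.1729134   0.55026977  7.12770015]
[0.6569 0.0326 0.0369] 39.8 61.12036909908056 [-0.1729134   0.55026977  7.12770015]
```

Emit:
{"api": "play_rows", "payload": {"plan": [[30,[0,0,-0.1],0],[30,[0,0,-0.2],0],[30,[0,0,-0.3],0],[30,[0,0,-0.42],0],[30,[-0.1,-0.2,-0.42],0],[30,[-0.2,-0.32,-0.42],0],[30,[-0.2,-0.32,-0.42],0],[30,[-0.2,-0.32,-0.42],0],[30,[-0.2,-0.32,-0.42],0]]}}

```text
time_s: 5.9
eef_pos: [0.5742, 0.1617, 0.2029]
eef_rot: [0.0, 1.0, 0.002, 0.001]
wrist_force: [1.0, -0.4, -1.4]
opening: 0.466
grasp_force: 60.8
```

```bash
for i in 4 5; do python3 b.py w$i.png sleeve stand; done; python3 - <<'E'
from c import *
for n in ('w4.png','w5.png'):
    p,_=load(n); C=allc(p); z=C[...,2]; im=p['image'].astype(int); print(p['eef_pos'],p['eef_rot'])
    blue=(im[...,2]-im[...,0]>50)&(z>.1); print('zsleeve',np.nanpercentile(z[blue],[2,50,98]))
    zt=np.nanpercentile(z[blue],95); print('sleeve',circ(C,blue&(z>zt-.008)))
    d=np.hypot(C[...,0]-.534,C[...,1]-.212)
    for lo,hi in((.106,.12),(.095,.106),(.08,.095)):
        s=C[(d<.03)&(z>lo)&(z<hi)&~blue]; print('tip',np.round(s.mean(0),4) if len(s) else None,len(s))
E
python3 - <<'E'
import cv2,numpy as np
a=[cv2.imread(f'pics/{n}.png') for n in('w4',)]
cv2.imwrite('pics/w4v.png',a[0])
E
```

```text
[0.574 0.162 0.203] 5.9
sleeve 0 0.97 [276. 270.  93. 124.] med [0.5794 0.1622 0.2249] z [0.1819 0.2249 0.2268]
sleeve 1 0.54 [217.   3.  35.   6.] med [0.7461 0.2132 0.0146] z [0.0047 0.0146 0.0272]
sleeve 2 0.53 [165. 238. 205. 114.] med [0.5267 0.2966 0.0108] z [0.0051 0.0108 0.0218]
stand 0 0.64 [217.   4.  36.   9.] med [0.7461 0.2142 0.0137] z [0.002  0.0137 0.0269]
[0.575 0.16  0.202] 6.05
sleeve 0 0.91 [274. 271.  91. 123.] med [0.5804 0.1601 0.2242] z [0.1814 0.2242 0.2261]
stand 0 0.58 [164. 237. 203. 112.] med [0.5268 0.2967 0.0108] z [0.0051 0.0108 0.0216]
[0.57419733 0.16174923 0.20293631] [7.29382573e-05 9.99997559e-01 1.97316941e-03 9.92026148e-04]
zsleeve [0.17970154 0.22552075 0.22709304]
sleeve (array([572.2, 161.9]), 21.6, np.float64(0.22592182635832453), 5116)
tip [0.5368 0.2132 0.1098] 99
tip [0.5398 0.2118 0.1015] 138
tip [0.5398 0.2093 0.0877] 128
[0.57535489 0.15962789 0.20221225] [1.30135774e-04 9.99999818e-01 7.14633268e-05 5.84755405e-04]
zsleeve [0.17918263 0.22481481 0.22636924]
sleeve (array([573.4, 159.5]), 21.7, np.float64(0.22521205806340244), 5114)
tip [0.5371 0.2127 0.1095] 102
tip [0.5398 0.212  0.1014] 129
tip [0.5399 0.2094 0.0874] 129
```

View pics/w4.png

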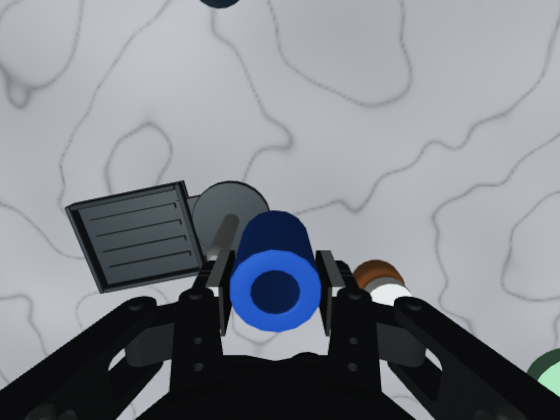

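The sleeve is held, with its rim at (275,290). The rail is partly behind the left finger, near (225,235). I'll cross-check the rail's place from the foot circle and the other cameras.

```bash
python3 - <<'E'
from c import *
p,_=load('w5.png'); C=allc(p); z=C[...,2]
m=(np.hypot(C[...,0]-.534,C[...,1]-.212)<.07)&(z>.006)&(z<.017)
v,u=np.nonzero(m)
# outer edge by angle away from tray
P=C[m][:,:2]; c=np.array([.534,.212]); a=np.degrees(np.arctan2(*(P-c).T[::-1])); r=np.hypot(*(P-c).T)
E=[]
for k in range(-60,60,4):
    s=(a>=k)&(a<k+4)
    if s.sum()>5:
        i=np.argsort(r[s])[-3:]; E+=list(P[s][i])
E=np.array(E); print('foot',fitc(E),len(E))
from scipy.optimize import least_squares
print('foot r=45',least_squares(lambda q:np.hypot(*(E-q).T)-.0445,c,loss='soft_l1',f_scale=.001).x)
for n in('top','scene'):
    p=camera(n); C=allc(p) if False else None
    k=np.ones((420,560),bool); kk=k&(p['range_z']>0); W=cloud(p,k)
    d=np.hypot(W[:,0]-.534,W[:,1]-.212)
    for lo,hi in((.03,.07),(.07,.105),(.105,.12)):
        s=W[(d<.02)&(W[:,2]>lo)&(W[:,2]<hi)]; print(n,lo,np.round(s.mean(0),4) if len(s) else 0,len(s))
E
```

```text
foot (array([0.5289619 , 0.22089682]), np.float64(0.05114709567793791)) 90
foot r=45 [0.53332143 0.21218107]
top 0.03 0 0
top 0.07 [0.5324 0.208  0.0951] 14
top 0.105 [0.5346 0.2095 0.1096] 20
scene 0.03 [0.5407 0.2122 0.0504] 70
scene 0.07 [0.5405 0.2125 0.0882] 64
scene 0.105 [0.5371 0.2116 0.1096] 21
```

Emit:
{"api": "play_rows", "payload": {"plan": [[30,[-0.05,-0.06,0],0],[30,[-0.0965,-0.127,0],0],[30,[-0.0965,-0.127,0],0],[30,[-0.0965,-0.127,0.06],0],[30,[-0.0965,-0.127,0.12],0],[30,[-0.0965,-0.127,0.14],0],[30,[-0.0965,-0.127,0.16],0],[30,[-0.0965,-0.127,0.16],0],[30,[-0.0965,-0.127,0.16],0]]}}

```text
time_s: 7.2
eef_pos: [0.5365, 0.2113, 0.1385]
eef_rot: [-0.0, 1.0, 0.0, 0.001]
wrist_force: [0.4, 0.1, -0.5]
opening: 0.465
grasp_force: 60.8
```

```bash
python3 b.py w6.png sleeve; python3 - <<'E'
from c import *
p,_=load('w6.png'); C=allc(p); z=C[...,2]; im=p['image'].astype(int); print(p['eef_pos'])
blue=(im[...,2]-im[...,0]>50)&(z>.1)
zt=np.nanpercentile(z[blue],95); c=circ(C,blue&(z>zt-.008)); print('sleeve',c)
o=get_obs(); print(o['wrist_force'],o['torque'])
E
python3 -c "
import cv2
a=cv2.imread('pics/w6.png')[180:400,160:400]; cv2.imwrite('pics/w6c.png',cv2.resize(a,None,fx=2.5,fy=2.5))"
```

```text
[0.537 0.211 0.139] 7.2
sleeve 0 0.83 [275. 270.  93. 124.] med [0.5413 0.2117 0.1604] z [0.1157 0.1604 0.1624]
[0.53652247 0.21126739 0.1385144 ]
sleeve (array([534.4, 211.3]), 21.6, np.float64(0.1614798622194753), 5375)
[ 0.32355357  0.07117881 -0.96380845] [-0.00179534  0.01593094  0.01377753]
```

View pics/w6c.png

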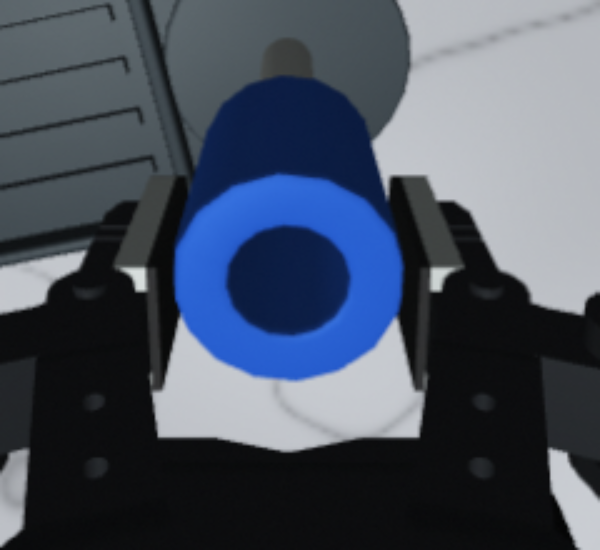

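The rail's foot shows below the sleeve, in line with the bore, and nothing is pushing sideways. I'll lower it.

Emit:
{"api": "play_rows", "payload": {"plan": [[30,[0,0,0.025],0],[30,[0,0,0.05],0],[30,[0,0,0.075],0],[30,[0,0,0.1],0],[30,[0,0,0.125],0],[30,[0,0,0.15],0],[30,[0,0,0.175],0],[30,[0,0,0.195],0],[30,[0,0,0.21],0],[30,[0,0,0.21],0]]}}

```text
time_s: 8.3
eef_pos: [0.5351, 0.2113, 0.0526]
eef_rot: [0.0, 1.0, 0.001, -0.001]
wrist_force: [0.6, -0.6, -1.0]
opening: 0.465
grasp_force: 60.8
```

Emit:
{"api": "play_rows", "payload": {"plan": [[30,[0,0,0.003],0],[30,[0,0,0.006],0],[30,[0,0,0.008],0],[30,[0,0,0.01],0],[30,[0,0,0.01],0]]}}

```text
time_s: 8.8
eef_pos: [0.5358, 0.2114, 0.0497]
eef_rot: [-0.0, 1.0, 0.001, 0.0]
wrist_force: [0.5, 0.1, -0.9]
opening: 0.468
grasp_force: 60.8
```

Emit:
{"api": "play_rows", "payload": {"plan": [[30,[0,0,0.002],0],[30,[0,0,0.004],0],[30,[0,0,0.005],0],[30,[0,0,0.005],0]]}}

```text
time_s: 9.2
eef_pos: [0.536, 0.2114, 0.049]
eef_rot: [0.0, 1.0, 0.001, 0.0]
wrist_force: [-4.2, -1.1, 8.6]
opening: 0.468
grasp_force: 61.9
```

Emit:
{"api": "play_rows", "payload": {"plan": [[55,[0,0,0],0],[85,[0,0,0],0],[85,[0,0,0],0],[85,[0,0,0],0],[85,[0,0,-0.1],0],[85,[0,0,-0.2],0],[85,[0,0,-0.32],0],[85,[0,0,-0.45],0],[85,[0,0,-0.45],0]]}}

```text
time_s: 10.1
eef_pos: [0.5399, 0.2122, 0.236]
eef_rot: [-0.001, 1.0, 0.001, 0.007]
wrist_force: [0.3, -0.0, 0.7]
opening: 0.997
grasp_force: 0.0
```

```bash
python3 b.py w7.png sleeve; python3 - <<'E'
from c import *
p,_=load('w7.png'); C=allc(p); z=C[...,2]; im=p['image'].astype(int); print(p['eef_pos'])
blue=(im[...,2]-im[...,0]>50)&(np.hypot(C[...,0]-.535,C[...,1]-.212)<.05)&(z>.062)&(z<.085)
print('sleeve',circ(C,blue))
# dish from w1
p,_=load('w1.png'); C=allc(p); m=np.load('/tmp/w1.png_dish1.npy'); z=C[...,2]
near=np.hypot(C[...,0]-.535,C[...,1]+.235)<.12; im=p['image'].astype(int)
ring=near&(z>.024)&(z<.036)
green=(im[...,1]-im[...,0]>15)&near
eye=ring&~green; print('eye',circ(C,eye))
cs,_=cv2.findContours((green&(z<.024)).astype(np.uint8),0,cv2.CHAIN_APPROX_NONE)
pan=green&(z>.003)&(z<.022); print('pan',circ(C,cv2.morphologyEx(pan.astype(np.uint8),cv2.MORPH_OPEN,np.ones((13,13)))>0), 'neck',np.median(C[green&(z>.025)],0))
E
```

```text
[0.54  0.212 0.236] 10.1
sleeve 0 0.63 [276. 192.  39.  44.] med [0.544  0.2114 0.0716] z [0.0229 0.0716 0.0731]
[0.53992735 0.21224561 0.23602742]
sleeve (array([534. , 211.8]), 20.7, np.float64(0.07196676593385887), 741)
eye (array([ 457.5, -273.7]), 21.9, np.float64(0.029982160465082758), 566)
pan (array([ 547.7, -220.5]), 41.0, np.float64(0.005422004578206463), 1961) neck [ 0.49583991 -0.25085943  0.03008217]
```

Sleeve home: its top is at z = 0.072, centred on the rail at (0.534, 0.212). The dish eye measures (0.4575, -0.2737) and its yaw is 30.5°. Moving to the dish.

Emit:
{"api": "play_rows", "payload": {"plan": [[85,[0,0.12,0],-0.04],[85,[0,0.24,0],-0.08],[85,[0,0.36,0],-0.12],[85,[0,0.48,0],-0.169],[85,[0,0.6,0],-0.169],[85,[-0.05,0.72,0],-0.169],[85,[-0.1,0.84,0],-0.169],[85,[-0.1,0.96,0],-0.169],[85,[-0.1,0.96,0],-0.169],[85,[-0.1,0.96,0],-0.169]]}}

```text
time_s: 11.2
eef_pos: [0.495, -0.1733, 0.2256]
eef_rot: [-0.002, 0.965, 0.261, -0.001]
wrist_force: [-0.7, 0.3, -0.5]
opening: 0.995
grasp_force: 0.0
```

```bash
cat > d.py <<'E'
from c import *
import sys
p,_=load(sys.argv[1]); C=allc(p); z=C[...,2]; im=p['image'].astype(int); print(p['eef_pos'])
near=np.hypot(C[...,0]-.505,C[...,1]+.245)<.11
green=(im[...,1]-im[...,0]>15)&near
e=circ(C,near&(z>.024)&(z<.036)&~green); pn=circ(C,cv2.morphologyEx((green&(z>.003)&(z<.022)).astype(np.uint8),cv2.MORPH_OPEN,np.ones((13,13)))>0)
print(e,pn,'yaw',np.degrees(np.arctan2(*(pn[0]-e[0])[::-1])),'neck',np.median(C[green&(z>.025)],0))
yaw=np.arctan2(*(pn[0]-e[0])[::-1]); n=e[0]/1000+.044*np.array([np.cos(yaw),np.sin(yaw)]); print(n); go(*n,.12,yaw+np.pi/2)
E
python3 b.py w8.png; python3 d.py w8.png
```

```text
[ 0.495 -0.173  0.226] 11.2
[ 0.49504753 -0.17333831  0.22555953]
(array([ 457.7, -272.9]), 21.7, np.float64(0.03000551997075554), 782) (array([ 548.2, -219.9]), 41.9, np.float64(0.005719663753424614), 3900) yaw 30.354748287901117 neck [ 0.49479071 -0.25044417  0.03002638]
[ 0.49566817 -0.25066449]
shift [-0.0984  0.1707  0.2641] turn 0.0003 tool y yaw -59.58 q6 0.479 t 11.25
```

Emit:
{"api": "play_rows", "payload": {"plan": [[85,[-0.05,0.085,0.1],0],[85,[-0.0985,0.171,0.2],0],[85,[-0.0985,0.171,0.264],0],[85,[-0.0985,0.171,0.264],0],[85,[-0.0985,0.171,0.264],0]]}}

```text
time_s: 11.75
eef_pos: [0.4969, -0.2494, 0.1214]
eef_rot: [-0.001, 0.965, 0.264, -0.001]
wrist_force: [-0.1, -0.5, 0.8]
opening: 0.994
grasp_force: 0.0
```

```bash
python3 b.py w9.png; python3 d.py w9.png
```

```text
[ 0.497 -0.249  0.121] 11.75
[ 0.49685288 -0.24940417  0.12137084]
(array([ 457.5, -273.5]), 22.1, np.float64(0.030028307481511002), 1571) (array([ 548.1, -219.8]), 41.5, np.float64(0.00574571772408114), 8288) yaw 30.655868154852435 neck [ 0.49539847 -0.25073066  0.03010437]
[ 0.49535079 -0.25106526]
shift [-0.0065 -0.001   0.0072] turn -0.0003 tool y yaw -59.39 q6 0.358 t 11.8
```

View pics/w9.png

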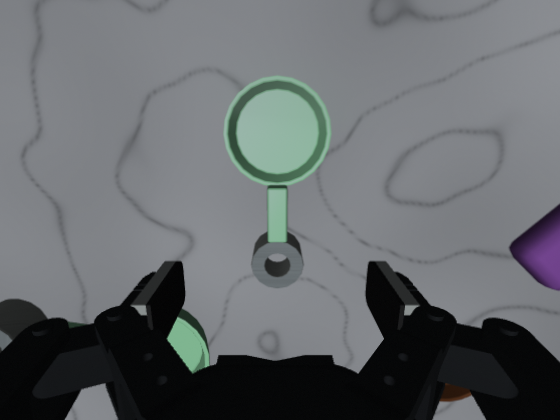

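The small mint dish is centred, neck at (277,212). The large mint and brown dishes are at the lower edges, under the fingers' sides. The fingers come down on either side of the neck only.

Emit:
{"api": "play_rows", "payload": {"plan": [[85,[-0.003,0,0.1],0],[85,[-0.003,0,0.2],0],[85,[-0.003,0,0.26],0],[85,[-0.003,0,0.288],0],[85,[-0.003,0,0.288],0]]}}

```text
time_s: 12.3
eef_pos: [0.4964, -0.2513, 0.0072]
eef_rot: [-0.0, 0.965, 0.264, -0.0]
wrist_force: [-0.1, -0.4, 0.1]
opening: 0.996
grasp_force: 0.0
```

Emit:
{"api": "play_rows", "payload": {"plan": [[50,[0,0,0],0],[20,[0,0,0],0],[5,[0,0,0],0],[5,[0,0,0],0],[5,[0,0,0],0],[5,[0,0,0],0],[5,[0,0,0],0],[5,[0,0,0],0]]}}

```text
time_s: 13.1
eef_pos: [0.4965, -0.2526, 0.0077]
eef_rot: [0.0, 0.965, 0.263, 0.0]
wrist_force: [-0.6, 0.4, 6.0]
opening: 0.173
grasp_force: 59.9
```

Emit:
{"api": "play_rows", "payload": {"plan": [[5,[0,0,-0.06],0],[5,[0,0,-0.16],0],[5,[0,0,-0.26],0],[5,[0,0,-0.38],0],[5,[0,0,-0.5],0],[5,[0,0,-0.5],0],[5,[0,0,-0.5],0]]}}

```text
time_s: 13.8
eef_pos: [0.4963, -0.2525, 0.2077]
eef_rot: [0.001, 0.965, 0.263, 0.001]
wrist_force: [-0.4, 0.2, -3.4]
opening: 0.172
grasp_force: 59.2
```

```bash
python3 b.py w10.png dish; cat > e.py <<'E'
from c import *
import sys
p,_=load(sys.argv[1]); C=allc(p); z=C[...,2]; im=p['image'].astype(int); print(p['eef_pos'],p['eef_rot'])
q=np.array(p['eef_rot']); Rt=R.from_quat(q[[1,2,3,0]]).as_matrix()
L=(C-p['eef_pos'])@Rt   # tool frame
v,u=np.mgrid[:420,:560]
held=(np.linalg.norm(np.nan_to_num(L,nan=9),axis=2)<.19)&(abs(L[...,1])<.06)&(L[...,2]<.05)
green=(im[...,1]-im[...,0]>15)&held
eye=held&~green&(L[...,0]<-.015)&(abs(L[...,1])<.024)&(v<400)
pan=green&(L[...,0]>.02)&(L[...,2]>-.02); pan=cv2.morphologyEx(pan.astype(np.uint8),cv2.MORPH_OPEN,np.ones((13,13)))>0
P=L[pan]; 
print('pan circ tool',cv2.minEnclosingCircle((P[:,:2]*1000).astype(np.float32)),'z tool',np.median(P[:,2]))
A=np.c_[P[:,0],P[:,1],np.ones(len(P))]; fl=abs(P[:,2]-np.median(P[:,2]))<.003; print('floor slope x,y',np.linalg.lstsq(A[fl],P[fl,2],rcond=None)[0])
n=green&(abs(L[...,1])<.007)&(L[...,0]<.018)&(L[...,0]>-.03); N=L[n]; print('neck y,z vs x',np.polyfit(N[:,0],N[:,2],1),np.median(N,0),len(N))
E_=L[eye]; print('eye',len(E_),np.median(E_,0) if len(E_) else 0)
zt=np.percentile(E_[:,2],20); k=eye&(L[...,2]<zt+.006); print('eye ring',cv2.minEnclosingCircle((L[k][:,:2]*1000).astype(np.float32)),k.sum(),zt)
E
python3 e.py w10.png
```

```text
[ 0.496 -0.252  0.208] 13.8
dish 0 0.8 [275. 195. 203. 331.] med [ 0.547  -0.2243  0.207 ] z [0.2045 0.207  0.2303]
dish 1 0.8 [413. 302.  63.  42.] med [ 0.4588 -0.4821  0.0062] z [0.0046 0.0062 0.0187]
dish 2 0.77 [123. 288. 192.  56.] med [ 0.2896 -0.1484  0.023 ] z [0.0058 0.023  0.0393]
[ 0.49626888 -0.2524875   0.20771889] [8.45042726e-04 9.64813414e-01 2.62933380e-01 6.32175852e-04]
pan circ tool ((61.29722595214844, -0.12001681327819824), 41.83424758911133) z tool 0.0016945239227583793
floor slope x,y [-0.00114799  0.00024323  0.00227117]
neck y,z vs x [-0.00260294 -0.02257324] [-0.00158781  0.00019386 -0.02250935] 2685
eye 1208 [-0.03027213 -0.00070704 -0.02237606]
eye ring ((-31.09909439086914, -0.44691765308380127), 12.172323226928711) 1024 -0.02287816079691348
```

View pics/w10.png

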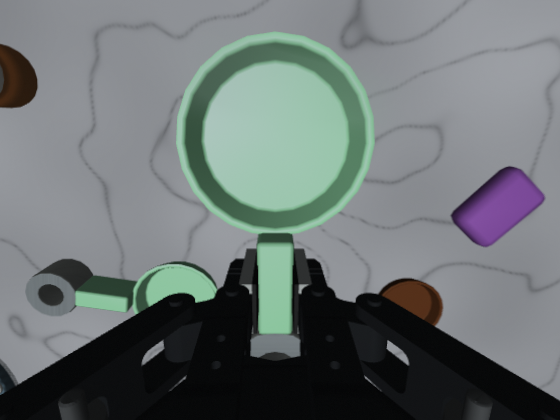

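The small mint dish is held level: its pan is at (276,135) and neck at (275,285), and it lies straight along the tool's x. I'll carry it toward the rail and turn it.

Emit:
{"api": "play_rows", "payload": {"plan": [[5,[0.05,-0.1,-0.03],-0.04],[5,[0.12,-0.2,-0.05],-0.08],[5,[0.2,-0.3,-0.05],-0.12],[5,[0.28,-0.4,-0.05],-0.16],[5,[0.36,-0.5,-0.05],-0.2],[5,[0.43,-0.6,-0.05],-0.24],[5,[0.5,-0.7,-0.05],-0.28],[5,[0.56,-0.8,-0.05],-0.32],[5,[0.62,-0.9,-0.05],-0.36],[5,[0.65,-0.95,-0.05],-0.398]]}}

```text
time_s: 14.9
eef_pos: [0.5251, 0.2106, 0.224]
eef_rot: [-0.002, 0.625, 0.78, -0.001]
wrist_force: [0.7, -1.2, -1.9]
opening: 0.168
grasp_force: 59.4
```

Emit:
{"api": "play_rows", "payload": {"plan": [[5,[0,0,0],0],[5,[0,0,0],0],[5,[0,0,0],0],[5,[0,0,0],0]]}}

```text
time_s: 15.3
eef_pos: [0.5271, 0.2059, 0.2262]
eef_rot: [-0.0, 0.629, 0.777, -0.001]
wrist_force: [-0.5, -0.4, -2.0]
opening: 0.17
grasp_force: 59.3
```

```bash
cat > f.py <<'E'
from c import *
import sys
for i in range(3):
    o=get_obs(); p=camera('wrist'); p.update(eef_pos=o['eef_pos'],eef_rot=o['eef_rot'])
    np.savez('/tmp/%s%d.npz'%(sys.argv[1],i),**{k:p[k] for k in ['image','range_z','intrinsics','k1','T_tool_cam','eef_pos','eef_rot']})
    print(o['eef_pos'],np.round(o['eef_rot'],4)); go(.5249,.2550,.16,np.radians(12.1))
E
python3 f.py g; python3 e.py g2
```

```text
[0.52709837 0.20591491 0.22619968] [-4.000e-04  6.294e-01  7.771e-01 -5.000e-04]
shift [0.1212 0.0198 0.1663] turn -0.0006 tool y yaw 11.99 q6 -0.046 t 15.35
[0.52725866 0.20595272 0.22652053] [-2.000e-04  6.294e-01  7.771e-01 -3.000e-04]
shift [0.1208 0.0195 0.1668] turn -0.0005 tool y yaw 12.01 q6 -0.047 t 15.4
[0.52735319 0.20611421 0.22674009] [-1.000e-04  6.292e-01  7.772e-01 -1.000e-04]
shift [0.1205 0.0193 0.1672] turn -0.0004 tool y yaw 12.02 q6 -0.047 t 15.45
[0.52735319 0.20611421 0.22674009] [-5.13342065e-05  6.29234932e-01  7.77215146e-01 -1.22218154e-04]
pan circ tool ((61.90092086791992, -0.3657153248786926), 41.8101921081543) z tool 0.0016223048881212766
floor slope x,y [-0.00090927  0.00041951  0.0022301 ]
neck y,z vs x [-0.00012497 -0.02259956] [-1.16539993e-03  1.89298729e-05 -2.25381860e-02] 2647
eye 1210 [-0.02961991 -0.00089172 -0.02245132]
eye ring ((-30.670970916748047, -0.46750393509864807), 12.340155601501465) 1026 -0.02297100615177723
```

Emit:
{"api": "play_rows", "payload": {"plan": [[5,[0.06,0.01,0],0],[5,[0.117,0.0197,0],0],[5,[0.117,0.0197,0.08],0],[5,[0.117,0.0197,0.14],0],[5,[0.117,0.0197,0.2],0],[5,[0.117,0.0197,0.2],0],[5,[0.117,0.0197,0.2],0],[5,[0.117,0.0197,0.2],0]]}}

```text
time_s: 16.25
eef_pos: [0.5263, 0.2546, 0.1488]
eef_rot: [0.001, 0.629, 0.778, 0.001]
wrist_force: [0.3, 0.9, -2.4]
opening: 0.179
grasp_force: 59.2
```

```bash
python3 - <<'E'
from c import *
p=camera('scene'); print(get_obs()['eef_pos'])
np.savez('/tmp/s1.npz',**{k:p[k] for k in ['image','range_z','intrinsics','k1','rvec','tvec']})
im=p['image']
a=im[190:300,330:470]; cv2.imwrite('pics/s1c.png',cv2.resize(a,None,fx=5,fy=5,interpolation=2)[:,:,::-1])
for l in('dish','sleeve'):
  for m in masks_of(p,l): print(l,m['conf'],m['rect'])
Rm,c=pose(p); print('cam',c)
E
```

```text
[0.52638509 0.25471092 0.14887385]
dish 0.91 [161.7, 188.7, 43.7, 30.6]
dish 0.89 [261.9, 179.3, 68.1, 27.2]
dish 0.84 [370.3, 196.7, 57.0, 22.5]
dish 0.61 [408.4, 213.2, 63.3, 26.4]
sleeve 0.77 [375.9, 242.8, 21.4, 23.5]
sleeve 0.41 [400.4, 247.0, 80.1, 49.3]
cam [1.58665542 0.18794781 0.94178079]
```

View pics/s1c.png

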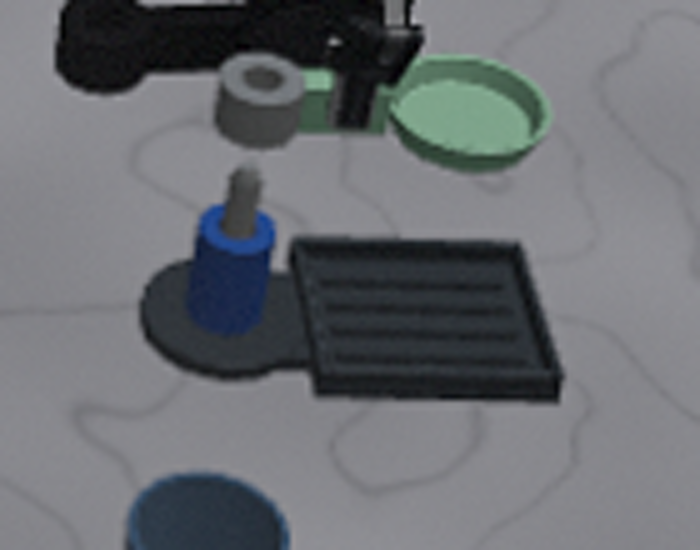

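The eye at about (382,207) full-frame sits above the rail tip at (379,224), and the pan is over the tray. I'll fit the eye's centre against the rail in this same camera.

```bash
cat > s.py <<'E'
from c import *
import sys
from scipy.optimize import least_squares
p=dict(np.load('/tmp/s1.npz')) if len(sys.argv)<2 else camera('scene')
k=np.ones((420,560),bool); C=np.full((420,560,3),np.nan); C[p['range_z']>0]=cloud(p,k); z=C[...,2]
v,u=np.mgrid[:420,:560]
w=(u>368)&(u<395)&(v>195)&(v<222); s=C[w&(C[...,0]>.5)]; 
S=s[s[:,2]>.1]; print('eye z',np.nanpercentile(S[:,2],[2,50,90,97]))
zt=np.nanpercentile(S[:,2],95)
print('px top', [tuple(np.round(q,3)) for q in S[S[:,2]>zt-.003][:,:2]][:3])
im=p['image'].astype(int)
green=(im[...,1]-im[...,0]>12)
top=w&(z>zt-.005)&(z<zt+.003)&~green
P=C[top]; print(len(P), (P.min(0)+P.max(0))/2, P.max(0)-P.min(0))
def side(lo,hi,r,uv,c0):
    k=uv&(z>lo)&(z<hi)&~green; P=C[k][:,:2]
    f=least_squares(lambda q:np.hypot(*(P-q).T)-r,c0,loss='soft_l1',f_scale=.001); print('side fit',f.x,len(P),np.abs(f.fun).mean())
side(zt-.026,zt-.006,.022,w,[.53,.21])
w2=(u>368)&(u<392)&(v>220)&(v<240); side(.076,.1,.009,w2,[.53,.21])
w3=(u>362)&(u<390)&(v>225)&(v<260); side(.02,.066,.021,w3,[.53,.21])
E
python3 s.py
```

```text
eye z [0.14283406 0.1648776  0.17212079 0.17311798]
px top [(np.float64(0.523), np.float64(0.201)), (np.float64(0.519), np.float64(0.203)), (np.float64(0.519), np.float64(0.206))]
122 [0.53825316 0.21210465 0.17149088] [0.04634748 0.04057649 0.00701609]
side fit [0.53569542 0.21240062] 133 0.003157874339995597
side fit [0.53393238 0.21228742] 40 0.0015370682823787041
side fit [0.53433878 0.21391981] 80 0.003371480744135296
```

Emit:
{"api": "play_rows", "payload": {"plan": [[5,[0,-0.003,0.03],0],[5,[0,-0.003,0.06],0],[5,[0,-0.003,0.075],0],[5,[0,-0.003,0.09],0],[5,[0,-0.003,0.105],0],[5,[0,-0.003,0.12],0],[5,[0,-0.003,0.12],0],[5,[0,-0.003,0.12],0]]}}

```text
time_s: 17.2
eef_pos: [0.5239, 0.2543, 0.0988]
eef_rot: [-0.0, 0.628, 0.778, -0.0]
wrist_force: [0.3, -0.4, -1.6]
opening: 0.171
grasp_force: 59.4
```

Emit:
{"api": "play_rows", "payload": {"plan": [[5,[0,0,0.012],0],[5,[0,0,0.024],0],[5,[0,0,0.034],0],[5,[0,0,0.041],0],[5,[0,0,0.041],0],[5,[0,0,0.041],0]]}}

```text
time_s: 17.8
eef_pos: [0.5239, 0.2543, 0.0824]
eef_rot: [-0.0, 0.628, 0.778, -0.0]
wrist_force: [-0.1, -0.2, -0.9]
opening: 0.177
grasp_force: 59.4
```

Emit:
{"api": "play_rows", "payload": {"plan": [[5,[0,0,0.003],0],[5,[0,0,0.006],0],[5,[0,0,0.008],0],[5,[0,0,0.008],0]]}}

```text
time_s: 18.2
eef_pos: [0.524, 0.2544, 0.0797]
eef_rot: [0.0, 0.628, 0.778, 0.0]
wrist_force: [-0.2, 0.4, 0.6]
opening: 0.172
grasp_force: 59.8
```

Emit:
{"api": "play_rows", "payload": {"plan": [[5,[0,0,0.002],0],[5,[0,0,0.004],0],[5,[0,0,0.004],0]]}}

```text
time_s: 18.5
eef_pos: [0.5243, 0.2547, 0.0795]
eef_rot: [0.0, 0.628, 0.778, 0.0]
wrist_force: [-4.9, 0.8, 11.3]
opening: 0.171
grasp_force: 61.3
```

Emit:
{"api": "play_rows", "payload": {"plan": [[24,[0,0,-0.001],0],[30,[0,0,-0.001],0],[50,[0,0,-0.001],0],[80,[0,0,-0.001],0],[80,[0,0,-0.001],0],[80,[0,0,-0.001],0],[80,[0,0,-0.05],0],[80,[0,0,-0.12],0],[80,[0,0,-0.22],0],[80,[0,0,-0.32],0]]}}

```text
time_s: 19.5
eef_pos: [0.5233, 0.2541, 0.2064]
eef_rot: [-0.0, 0.628, 0.778, -0.001]
wrist_force: [0.8, -0.5, 0.8]
opening: 0.937
grasp_force: 0.0
```

Emit:
{"api": "play_rows", "payload": {"plan": [[80,[0,0,0],0],[80,[-0.1,0,-0.1],0],[80,[-0.2,0,-0.15],0],[80,[-0.25,0,-0.15],0],[80,[-0.25,0,-0.15],0]]}}

```text
time_s: 20.0
eef_pos: [0.5459, 0.154, 0.2662]
eef_rot: [0.001, 0.63, 0.777, 0.0]
wrist_force: [0.5, 0.5, -0.4]
opening: 0.934
grasp_force: 0.0
```

```bash
python3 b.py w20.png; python3 - <<'E'
from c import *
p,_=load('w20.png'); C=allc(p); z=C[...,2]; im=p['image'].astype(int)
d=np.hypot(C[...,0]-.53,C[...,1]-.25); near=d<.15
green=(im[...,1]-im[...,0]>15)&near
e=circ(C,near&(z>.092)&(z<.108)&~green&(np.hypot(C[...,0]-.534,C[...,1]-.2115)<.03)); print('eye',e)
pan=cv2.morphologyEx((green&(z<.095)).astype(np.uint8),cv2.MORPH_OPEN,np.ones((9,9)))>0
pn=circ(C,pan); print('pan',pn,'yaw',np.degrees(np.arctan2(*(pn[0]-e[0])[::-1])))
s=camera('scene'); a=s['image'][180:300,330:470]; b=p['image']
h=cv2.resize(a,(490,420),interpolation=2)
cv2.imwrite('pics/fin.png',cv2.resize(np.hstack([h,b[:, 100:400]]),None,fx=1,fy=1)[:,:,::-1])
t=camera('top')
for l in ['jar','shampoo','tumbler','soap']:
    m=masks_of(t,l)
    if m: print(l,np.round(m[0]['rect']),m[0]['conf'])
E
```

```text
[0.546 0.154 0.266] 20.0
eye (array([531.8, 212.9]), 21.8, np.float64(0.10335659585460599), 1434)
pan (array([504. , 318.6]), 48.1, np.float64(0.07176487422220451), 4179) yaw 104.73555802403553
jar [254. 222.  18.  21.] 0.73
shampoo [313. 118.  26.  25.] 0.82
tumbler [196. 120.  28.  25.] 0.92
soap [415. 172.  20.  27.] 0.72
```

View pics/fin.png

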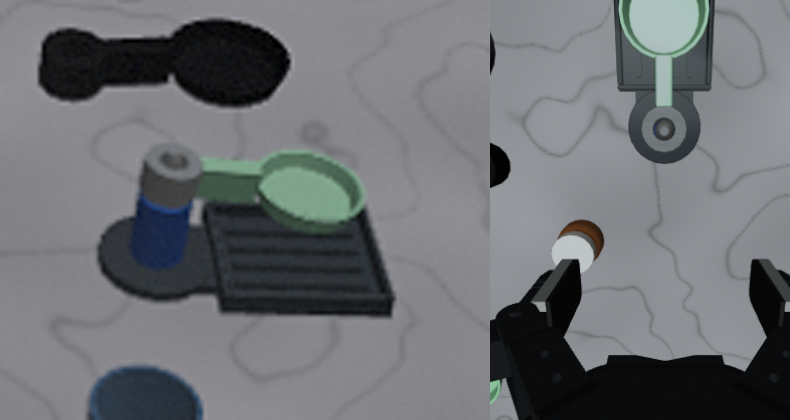

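The dish hangs on the rail, down on the sleeve, with the pan over the tray. The bystanders haven't moved. The pan floor reads about 5 mm low, so I'll check the tilt before handing in.

```bash
cat > t.py <<'E'
from c import *
o=get_obs(); p=camera('wrist'); p.update(eef_pos=o['eef_pos'],eef_rot=o['eef_rot']); C=allc(p); z=C[...,2]; im=p['image'].astype(int)
d=np.array([np.cos(np.radians(102.1)),np.sin(np.radians(102.1))]); L=C[...,:2]-[.5342,.2115]; a=L@d; b=L@[d[1],-d[0]]
green=(im[...,1]-im[...,0]>15)
for lo,hi in((-.022,-.012),(-.012,.012),(.012,.022),(.025,.04),(.04,.06)):
    m=(a>lo)&(a<hi)&(abs(b)<(.007 if lo>.02 else .022))&(z>.09)&(z<.111)&((abs(np.hypot(a,b)-.0165)<.005)|(lo>.02)); print(lo,hi,'top z',np.round(np.median(z[m]),4),m.sum())
for lo in(.075,.095,.115,.13):
    m=(a>lo)&(a<lo+.015)&(abs(b)<.015)&green; print(lo,'floor',np.round(np.median(z[m]),4),m.sum())
for bb in((-.021,-.012),(.012,.021)):
    m=(b>bb[0])&(b<bb[1])&(abs(a)<.012)&(z>.09)&(z<.111); print('b',bb,np.median(z[m]))
f=green&(a>.07)&(z<.085); print('pan lateral',np.median(b[f&(a>.09)&(a<.12)]))
m=(z>.105)&(np.hypot(a,b)<.012); print('rail tip',C[m].mean(0),C[m][:,2].max())
E
python3 t.py
```

```text
-0.022 -0.012 top z 0.1046 189
-0.012 0.012 top z 0.1035 558
0.012 0.022 top z 0.1024 265
0.025 0.04 top z 0.1011 237
0.04 0.06 top z 0.0999 330
0.075 floor 0.0725 529
0.095 floor 0.071 554
0.115 floor 0.0699 300
0.13 floor nan 0
b (-0.021, -0.012) 0.10340332701399058
b (0.012, 0.021) 0.10360056664184794
pan lateral -0.0013203465567386743
rail tip [0.53277872 0.21135596 0.10915854] 0.11351177383803784
  return _methods._mean(a, axis=axis, dtype=dtype,
  ret = ret.dtype.type(ret / rcount)
```

The dish was level and seated while gripped. It drooped 3.7° on release, within the bore's play. Its underside meets the sleeve's rim at 0.072, its yaw is within 1° of the tray, and it isn't moving, so this is its natural rest. Handing in.

```bash
python3 -c "
from bench import *
print(hand_in())"
```

```text
the job is handed in; nothing more can be done
None
```

I put the soap stand back together and handed the job in; the blue sleeve stands home on the foot, and the small mint dish hangs on the rail on top of it, pan over the drip tray. The dish droops about 3.7° towards the pan and touches the sleeve at its front edge, with the eye's centre about 1.5 mm up. I took that as its natural rest in the loose bore and did not press it further. The jar, shampoo, tumbler and soap were left where they were, and `hand_in()` returned no verdict.

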